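# Turn the spares drawer round and bar it shut

## Task

Somebody pushed the little spares drawer into its bay in the case tongue-first, so its plain end sticks out. Draw it right out, turn it end for end keeping it level so that the bushings stay put, and slide it back gently, without ramming, until it is fully home with its pull tongue facing out; then lay the keeper bar across the two brackets in front of the drawer, grip uppermost, and leave everything released. Leave the pivot rod, the awl and the decking clip where they lie.

Things in the scene. Friction and masses are not known exactly. Their poses are not given: they have to be found in the camera images.
- case: Low pine pigeonhole case, 130 mm deep (x), 186 wide (y), 44.5 high, fixed to the shelf. Origin: centre of its underside. Its front looks along its own -x (roughly to the robot's left, world +y), front face at x = -65 mm. The middle one of its three open bays holds the drawer. A steel bracket stands out 30 mm from the front of each outer upright (y = +84 and -84 mm, each 14 mm wide).
- mouth (a point): Centre of the drawer bay's mouth (case frame: -65, 0, 3 mm; axes as the case). The bay is a sleeve open only at the front: 120 mm deep to its back board, 59 mm wide, square-edged; the drawer slides on two flat brass runners, their tops 3 mm above the shelf and level with this point, the bay's ceiling 33.5 mm above them.
- drawer: Open-topped pine drawer holding bronze bushings, about 0.32 kg: body 120 mm long (x), 56 wide (y), 30 high. Origin: centre of the body's underside. A wooden pull tongue stands out from the middle of its -x end; the +x end is plain. At the start it is in the bay the wrong way round, its plain end standing 35 to 55 mm proud. It fits with 1.5 mm to spare each side and 3.5 mm above the runners.
- pull (a point): Middle of the free end of the drawer's pull tongue (drawer frame: -94, 0, 9.5 mm). The tongue is 34 mm long, 14 mm wide (y), 15 mm high (2 to 17 mm above the underside). With the drawer home the right way round its plain end meets the back board, a firm stop, the body's tongue end is flush with the case's front and this point is 34 mm in front of the mouth.
- keeper: Ash keeper bar lying loose on the shelf, beyond the case's mouth: 190 mm long (x), 18 wide (y), 16 high, with a hand grip on the middle of its top, 46 mm long (x), 16 wide (y), from 16 to 48 mm above the underside. Origin: centre of its underside. 0.09 kg. Either end may go to either bracket.
- keeper_mid (a point): Middle of the keeper bar's 190 x 18 x 16 mm section, 8 mm above its underside (without the grip). Axes as the bar.
- seat_left (a point): Centre of the flat seat of the bracket on the case's +y side (case frame: -80, 84, 24 mm; axes as the case). The bracket is an open-topped U: its slot is 24 mm wide (case x -92 to -68 mm), its front lip rises 14 mm above the seat. The bar drops in from above and passes 4 mm over the tongue of a drawer that is home.
- seat_right (a point): The same on the case's -y side (case frame: -80, -84, 24 mm).
- pivot_rod: Bystander: blue aluminium pivot rod, 12 mm thick, 184 mm long along x, with flat drilled ends 18 mm wide. Origin: centre of its underside.
- awl: Bystander: stubby steel awl with an ash handle, 143 mm long along x, 32 mm thick. Origin: underside, below the ferrule.
- decking_clip: Bystander: black polymer decking clip, 85 x 32 x 28 mm. Origin: centre of its underside.
Not all that is in view belongs to the job. What is shaped like the keeper but yellow is not meant.

How it is judged (in metres and radians):
On the way, in this order (a step that is already met when the one before it is completed fails the run):
1. the drawer is drawn right out of its bay (x of pull in the frame of case below -0.07 m and x of drawer in the frame of case below -0.125 m), for 0.1 s.
2. the drawer is back in its bay, tongue outwards, fully home (x of pull in the frame of mouth between -0.037 and -0.03 m and x of drawer in the frame of case above -0.01 m and angle between drawer's own z axis and vertical below 0.1 rad), for 0.2 s.
At the end, for the whole second after the job is handed in: The drawer stands in its bay on the runners, upright, tongue outwards, its front flush with the case to within 3 mm; the keeper bar lies flat on both bracket seats, between the lips and the case, grip uppermost and centred to within 10 mm lengthways; both are released and at rest (all of step 2 and y of drawer in the frame of case between -0.004 and 0.004 m and z of drawer in the frame of case below 0.006 m and x of keeper_mid in the frame of seat_left between -0.006 and 0.006 m and y of keeper_mid in the frame of case between -0.01 and 0.01 m and z of keeper_mid in the frame of seat_left between 0.005 and 0.011 m and angle between keeper's own z axis and vertical below 0.15 rad and angle between the x axis of keeper and the y axis of case, either way round below 0.08 rad and linear speed of each of drawer, keeper below 0.02 m/s); the robot touches nothing.
It fails at once if the drawer is tipped more than 30 degrees (angle between drawer's own z axis and vertical above 0.52 rad).
It fails at once if the drawer is rammed or forced against the case (over 60 N) (contact force between drawer and case above 60 N).
It fails at once if the pivot rod is disturbed (moved over 30 mm) (distance of pivot_rod from where it was at the start of the episode above 0.03 m).
It fails at once if the awl is disturbed (moved over 30 mm) (distance of awl from where it was at the start of the episode above 0.03 m).
It fails at once if the decking clip is disturbed (moved over 30 mm) (distance of decking_clip from where it was at the start of the episode above 0.03 m).
It also fails if it takes over 64 s, if anything falls off the work surface, if the arm or the gripper's body presses on something with over 40 N, if the wrist force passes 120 N, or if a joint passes its speed limit or range.

## Robot

A 6-joint arm with a two-finger parallel gripper is mounted at the origin on the work surface. World frame = base frame: x ahead of the robot, y to its left, z up, the work surface at z = 0. Lengths are in m, angles in degrees, forces in N, time in s.
With the tool pointing down it reaches from about 0.25 to 0.725 m from the base axis. Payload 9.7 kg.
Tool frame: the origin (TCP) lies at the very end of the fingers, on their centre line; the grasp point (between the pads) lies 19 mm behind it; z points along the fingers, y is the line along which they close (so a half turn about z gives the same grasp; the last joint's range is limited). The gripper opens to 85 mm and grips with 20 to 120 N. Pads are 22 mm wide; open, the fingers measure 114 mm over their backs; the gripper's body (76 mm by 85 mm) begins 54 mm behind the grasp point. The pads swing forward as they close: fully open they stand 13 mm farther back than shut.
Start: joints at [69.5, 4.979, 10.078, 95.1, 0, 90], TCP at [0.193, 0.515, 0.231] pointing down, gripper open.
Joint ranges: [-179.16, 179.16], [-48.56, 103.87], [-65.8, 70.77], [-126.05, 130.52], [-82.76, 87.17], [-180, 180]. Speed limits (degrees/s): [127.2, 127.2, 147.25, 180, 180, 180].

## Interface

Orientations are given as [roll, pitch, yaw] about the fixed x, y, z axes, in that order (R = Rz(yaw) Ry(pitch) Rx(roll)).
In Python, from workcell import telemetry, optics, workorder gives the robot as it stands.
- The arm moves only by the shell command python3 -m handwheel 'ROWS' [FORCE]. ROWS is JSON, a list of rows, each an object of numbers: "tx", "ty", "tz": the shift along the tool's x, y, z in m; "ax", "ay", "az": the turn, a rotation vector about the tool's x, y, z in degrees; "jaw": the gripper command: -1 is shut, 1 is fully open, values between are in proportion. A call has exactly 10 rows; each row shifts and turns the commanded pose from where the row before left it, along the tool's axes as they then stand; what a row does not reach is not made up. A row lasts 1/8 s, in which the tool goes at most 62.5 mm and 10.7 degrees, less where a joint would pass 70% of its speed; a pose out of reach is approached as far as the arm can. A call is refused whole if a number of a shift passes 0.0625 or a number of a turn 10.7, either way. A call with a gripper value outside its range is refused whole. The fingers move at their own pace and stop on an object; FORCE is the grip in N (left out, the last holds). Time passes only in rows, so rows that do not move let the fingers close, or fill a call up. It gives the time, the measured TCP pose, the force, the opening and the grip force at its end, in the units of the state.
- telemetry.get_obs(): the state, without advancing time (a new reading comes with each control period).
- optics.camera(name): name is "scene" or "top" or "wrist"; returns a dict with "color" (384x512x3 uint8, red, green, blue), "K" (3x3 intrinsics, pixels), "extrinsics" (4x4, takes a point from camera to world coordinates); the wrist camera has in their place "mount" (4x4, takes a point from camera to tool coordinates, whose origin is the TCP and whose axes are the flange's). Camera axes: x right, y down, z forward; pixel columns grow to the right and rows downward; lengths in m; the calibration is good to about 2 mm. The wrist camera is an equidistant fisheye: a pixel r from the principal point sees the ray r / f radians off the axis. A picture is of the moment at which its call begins: read the wrist's pose just before it. There is no depth.
- workorder.job_done(): hands the job in; it is judged then, once.
The state is a dict: "time": time; "q": joint angles; "qd": joint speeds; "joint_efforts": joint torques, N m; "ee_pos": TCP position; "tcp_rot": TCP orientation; "wrist_force": force on the tool from outside, world axes, zero at the start; "torque": the same for the moment, N m; "opening": finger opening in m; "grasp_force": force on a finger pad.
Only numpy, scipy, OpenCV 4.12 (cv2) and the standard library are available. Lean on these libraries where they do the work, as an engineer would, in place of code of your own. Each camera call takes 0.05 s, during which the arm holds its last target. There are 200 camera calls.

## Working session

There is one attempt and no reset: what is moved stays moved. The work goes in short steps, Python scripts to look and compute and a shell command to move; the robot and the scene stay as the last step left them, time stands still between calls to the robot, and variables do not carry over. Pictures are saved under pics/ and viewed, at most 10 in all, crops included, and the job is handed in when it is done.

```bash
mkdir -p pics; ls; cat > h.py <<'E'
import numpy as np,cv2
from workcell import telemetry,optics,workorder
from scipy.spatial.transform import Rotation as R
def ray(c,u,v):
    K=c["K"];E=np.array(c["extrinsics"]);d=E[:3,:3]@np.linalg.solve(np.array(K),[u,v,1.]);return E[:3,3],d
def onz(c,u,v,z):
    o,d=ray(c,u,v);return o+d*(z-o[2])/d[2]
def px(c,P):
    E=np.linalg.inv(np.array(c["extrinsics"]));p=np.array(c["K"])@(E[:3,:3]@np.array(P)+E[:3,3]);return p[:2]/p[2]
def save(c,n,crop=None,s=1):
    im=cv2.cvtColor(c["color"],cv2.COLOR_RGB2BGR)
    if crop: x0,y0,x1,y1=crop;im=im[y0:y1,x0:x1]
    cv2.imwrite("pics/"+n,cv2.resize(im,None,fx=s,fy=s,interpolation=cv2.INTER_CUBIC))
E
python3 - <<'E'
from h import *
a=optics.camera("scene");b=optics.camera("top")
save(a,"s0.png",None,1.5);save(b,"t0.png",None,1.5)
np.save("top.npy",b,allow_pickle=True);np.save("scene.npy",a,allow_pickle=True)
for c in(a,b):print(np.round(c["K"],1),np.round(c["extrinsics"],3))
print(telemetry.get_obs())
E
```

```text
pics
[[413.7   0.  253.5]
 [  0.  413.7 189. ]
 [  0.    0.    1. ]] [[-0.189  0.676 -0.712  1.436]
 [ 0.982  0.116 -0.151  0.348]
 [-0.02  -0.728 -0.686  0.932]
 [ 0.     0.     0.     1.   ]]
[[362.5   0.  252.8]
 [  0.  362.5 190.8]
 [  0.    0.    1. ]] [[ 0.017 -0.998  0.067  0.47 ]
 [-1.    -0.016  0.02   0.157]
 [-0.019 -0.067 -0.998  0.995]
 [ 0.     0.     0.     1.   ]]
{'time': 0.1, 'q': array([ 6.95000249e+01,  5.00788773e+00,  1.00397513e+01,  9.50998195e+01,
       -1.39198543e-04,  8.99995457e+01]), 'qd': array([-0.06770834, -0.07065091,  0.04577466, -0.09785305, -0.04361907,
       -0.10222155]), 'joint_efforts': array([ 3.35538853e-04, -5.21562552e+01,  4.65652263e+01,  1.60662259e-02,
        4.28685098e-05,  1.98303292e-05]), 'ee_pos': array([0.19254333, 0.51497924, 0.23066133]), 'tcp_rot': array([-1.79932044e+02,  1.38659615e-04,  1.59500479e+02]), 'wrist_force': array([ 0.72197631,  0.40981398, -1.0681687 ]), 'torque': array([-0.04844264, -0.01799631,  0.01686651]), 'grasp_force': 0.0, 'opening': 0.08520289835106189}
```

View pics/s0.png

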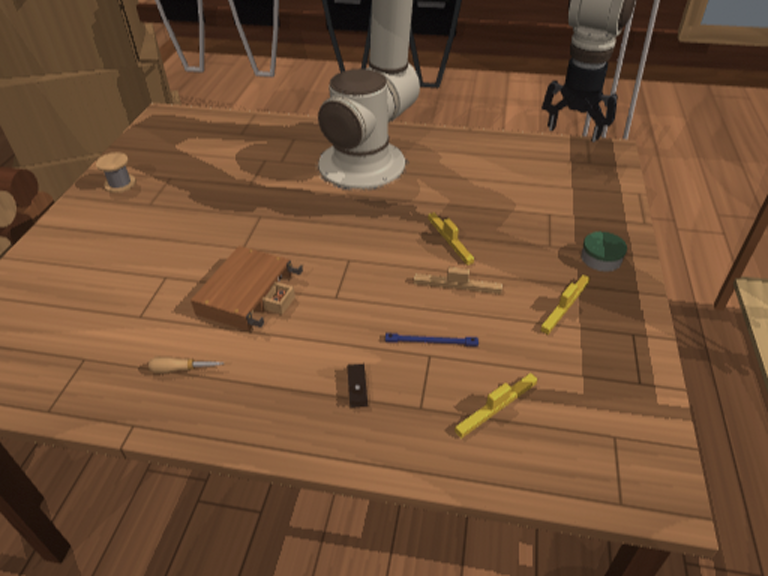

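View pics/t0.png

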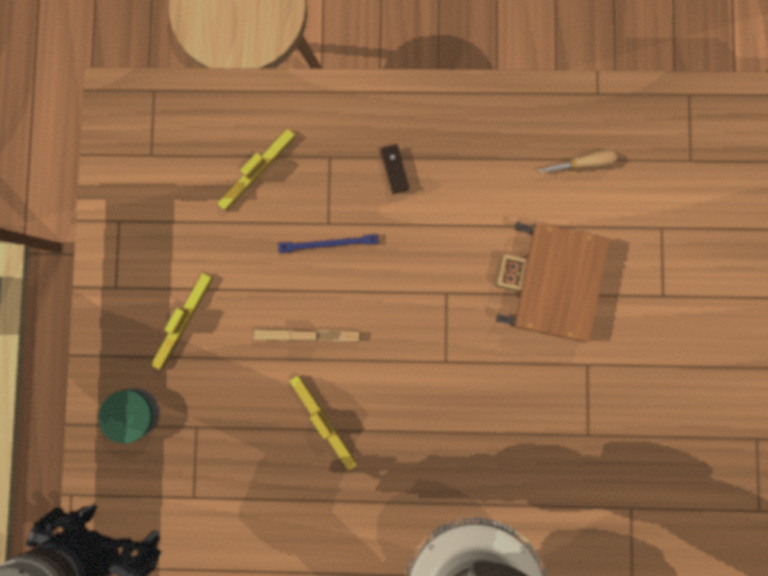

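The scene view shows the case at about (240,288) px, the drawer's plain end at (280,297), the rod at (430,340), the clip at (357,385) and the awl at (180,365). The keeper candidates, in scene px, are the ash-coloured bar at (458,280) and the yellow bars at (450,238), (566,303) and (497,405). The ash bar fits, because yellow ones are excluded. I'll confirm that in a crop and measure the case.

```bash
python3 - <<'E'
from h import *
b=np.load("top.npy",allow_pickle=True).item();a=np.load("scene.npy",allow_pickle=True).item()
A=cv2.resize(a["color"][165:215,265:345],(800,500),interpolation=3)[:300]
ims=[cv2.resize(a["color"][168:204,268:344],(760,300),interpolation=2)]
B=cv2.resize(b["color"][140:235,325:415],(284,300),interpolation=2);C=cv2.resize(b["color"][205:245,160:250],(476,300),interpolation=2)
im=np.vstack([cv2.resize(ims[0],(760,300)),np.hstack([B,C])])
cv2.imwrite("pics/c1.png",im[:,:,::-1])
# case: roof mask near
hsv=cv2.cvtColor(b["color"],cv2.COLOR_RGB2HSV)
for p in[(375,200),(395,180),(420,200),(200,224),(341,180),(342,150)]:print(p,b["color"][p[1],p[0]],hsv[p[1],p[0]])
P=[onz(b,u/1.5,v/1.5,.0445) for u,v in[(540,224),(608,236),(585,340),(516,326)]]
print(np.round(P,4),[np.linalg.norm(P[i]-P[i-1]) for i in range(4)])
for u,v in[(253,335),(359,336)]:print(onz(b,u/1.5,v/1.5,.016))
for n,u,v in[("rodL",279,247),("rodR",379,239),("clip",395,168)]:print(n,onz(b,u/1.5,v/1.5,.012))
E
```

```text
(375, 200) [157 105  69] [ 12 143 157]
(395, 180) [147  97  63] [ 12 146 147]
(420, 200) [167 120  83] [ 13 128 167]
(200, 224) [195 156 108] [ 17 114 195]
(341, 180) [147  99  72] [ 11 130 147]
(342, 150) [125  90  63] [ 13 126 125]
[[ 0.6475 -0.1037  0.0445]
 [ 0.6279 -0.2219  0.0445]
 [ 0.4461 -0.1805  0.0445]
 [ 0.4682 -0.0619  0.0445]] [np.float64(0.18412076945813965), np.float64(0.1197688375791827), np.float64(0.18644350498012727), np.float64(0.12066408818194659)]
[0.44375103 0.40301291 0.016     ]
[0.4453579  0.21190464 0.016     ]
rodL [0.60458473 0.36159905 0.012     ]
rodR [0.62193881 0.17915135 0.012     ]
clip [0.75386786 0.15203329 0.012     ]
```

View pics/c1.png

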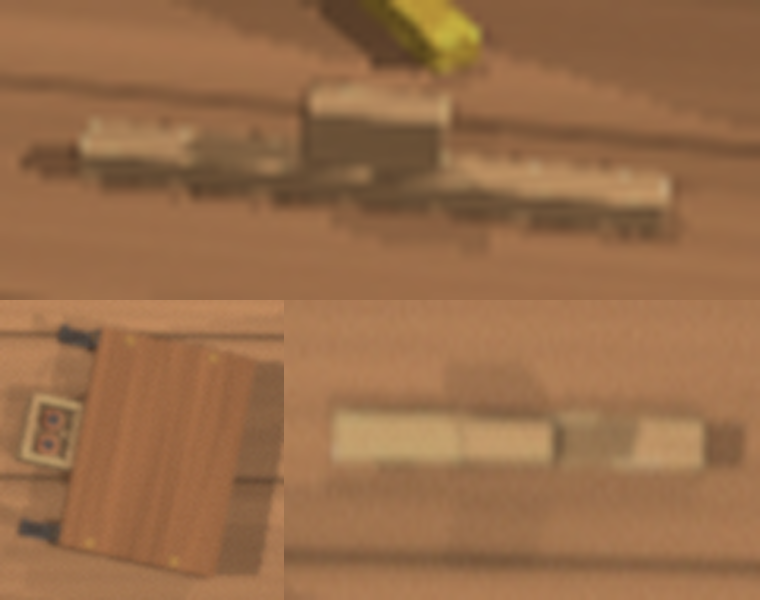

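The crop shows the ash bar at scene (458,280) with its grip uppermost. It isn't yellow, so it's the keeper. The lower-left crop shows the case front running from (100,330) to (60,543), with the drawer's plain end proud. Moving to hover over the drawer.

```bash
python3 -m handwheel '[{"tx":-0.05,"ty":-0.0365,"jaw":1},{"tx":-0.05,"ty":-0.0365,"jaw":1},{"tx":-0.05,"ty":-0.0365,"jaw":1},{"tx":-0.05,"ty":-0.0365,"jaw":1},{"tx":-0.05,"ty":-0.0365,"jaw":1},{"tx":-0.05,"ty":-0.0365,"jaw":1},{"tx":-0.05,"ty":-0.0365,"jaw":1},{"tx":-0.05,"ty":-0.0365,"jaw":1},{"tx":-0.05,"ty":-0.0365,"jaw":1},{"tx":-0.05,"ty":-0.0365,"jaw":1}]' 60
python3 -m handwheel '[{"tx":-0.045,"ty":-0.023,"tz":0.01,"jaw":1},{"tx":-0.004,"ty":-0.023,"tz":0.02,"jaw":1},{"az":10.3,"jaw":1},{"az":10.3,"jaw":1},{"az":10.3,"jaw":1},{"az":10.3,"jaw":1},{"az":10.3,"jaw":1},{"az":10.3,"jaw":1},{"az":10.3,"jaw":1},{"az":10.3,"jaw":1}]'
cat >> h.py <<'E'
def pose():
    o=telemetry.get_obs();return np.array(o["ee_pos"]),R.from_euler("xyz",o["tcp_rot"],degrees=True).as_matrix(),o
def wonz(c,p,Rm,u,v,z):
    K=np.array(c["K"]);M=np.array(c["mount"]);d=np.array([u-K[0,2],v-K[1,2]]);r=np.hypot(*d);t=r/K[0,0]
    dc=np.array([*(d/r*np.sin(t)),np.cos(t)]) if r>0 else np.array([0,0,1.])
    dw=Rm@M[:3,:3]@dc;o=p+Rm@M[:3,3];return o+dw*(z-o[2])/dw[2]
def rel(target):  # world displacement in tool axes
    p,Rm,o=pose();return np.round(Rm.T@(np.array(target)-p),4)
E
python3 - <<'E'
from h import *
p,Rm,o=pose();c=optics.camera("wrist");np.save("w1.npy",dict(c=c,p=p,R=Rm),allow_pickle=True)
save(c,"w1.png",None,1.5);print(o["q"],c["K"],c["mount"]);b=optics.camera("top");np.save("top2.npy",b,allow_pickle=True)
E
```

```text
[ 6.95000249e+01  5.00788773e+00  1.00397513e+01  9.50998195e+01
 -1.39198543e-04  8.99995457e+01] [[297.31863964   0.         258.29700372]
 [  0.         297.31863964 191.93798035]
 [  0.           0.           1.        ]] [[-5.57125663e-04 -9.46514101e-01 -3.22661968e-01  8.33002333e-02]
 [ 9.99999499e-01 -7.95748139e-04  6.07637311e-04 -2.77498248e-04]
 [-8.31894945e-04 -3.22661468e-01  9.46514070e-01 -1.42130585e-01]
 [ 0.00000000e+00  0.00000000e+00  0.00000000e+00  1.00000000e+00]]$[0]: bad value
$[0]: bad value
```

View pics/w1.png

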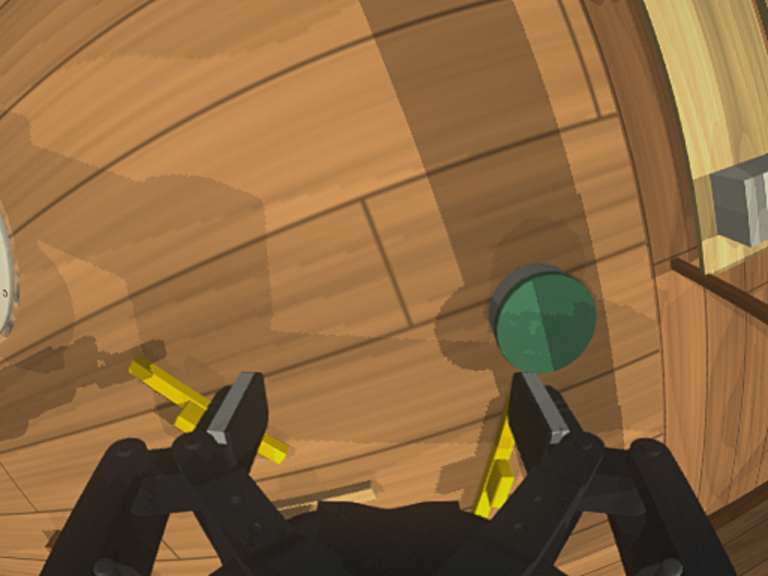

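The picture shows that the arm hasn't moved: green tin at (545,320), yellow bars, own fingers. Both calls were refused, probably because each row needs every key.

```bash
python3 -m handwheel '[{"tx":-0.05,"ty":-0.0365,"tz":0,"ax":0,"ay":0,"az":0,"jaw":1},{"tx":-0.05,"ty":-0.0365,"tz":0,"ax":0,"ay":0,"az":0,"jaw":1},{"tx":-0.05,"ty":-0.0365,"tz":0,"ax":0,"ay":0,"az":0,"jaw":1},{"tx":-0.05,"ty":-0.0365,"tz":0,"ax":0,"ay":0,"az":0,"jaw":1},{"tx":-0.05,"ty":-0.0365,"tz":0,"ax":0,"ay":0,"az":0,"jaw":1},{"tx":-0.05,"ty":-0.0365,"tz":0,"ax":0,"ay":0,"az":0,"jaw":1},{"tx":-0.05,"ty":-0.0365,"tz":0,"ax":0,"ay":0,"az":0,"jaw":1},{"tx":-0.05,"ty":-0.0365,"tz":0,"ax":0,"ay":0,"az":0,"jaw":1},{"tx":-0.05,"ty":-0.0365,"tz":0,"ax":0,"ay":0,"az":0,"jaw":1},{"tx":-0.05,"ty":-0.0365,"tz":0,"ax":0,"ay":0,"az":0,"jaw":1}]' 60 || exit
python3 -m handwheel '[{"tx":-0.045,"ty":-0.023,"tz":0.01,"ax":0,"ay":0,"az":0,"jaw":1},{"tx":-0.004,"ty":-0.023,"tz":0.02,"ax":0,"ay":0,"az":0,"jaw":1},{"tx":0,"ty":0,"tz":0,"ax":0,"ay":0,"az":10.3,"jaw":1},{"tx":0,"ty":0,"tz":0,"ax":0,"ay":0,"az":10.3,"jaw":1},{"tx":0,"ty":0,"tz":0,"ax":0,"ay":0,"az":10.3,"jaw":1},{"tx":0,"ty":0,"tz":0,"ax":0,"ay":0,"az":10.3,"jaw":1},{"tx":0,"ty":0,"tz":0,"ax":0,"ay":0,"az":10.3,"jaw":1},{"tx":0,"ty":0,"tz":0,"ax":0,"ay":0,"az":10.3,"jaw":1},{"tx":0,"ty":0,"tz":0,"ax":0,"ay":0,"az":10.3,"jaw":1},{"tx":0,"ty":0,"tz":0,"ax":0,"ay":0,"az":10.3,"jaw":1}]'
python3 - <<'E'
from h import *
p,Rm,o=pose();c=optics.camera("wrist");np.save("w1.npy",dict(c=c,p=p,R=Rm),allow_pickle=True)
save(c,"w2.png",None,1.5);print(o["q"],p,o["tcp_rot"])
E
```

```text
time: 1.45
ee_pos: [0.5339, -0.0038, 0.2313]
tcp_rot: [180.0, 0.0, 159.5]
wrist_force: [1.5, 1.0, -0.0]
opening: 0.0854
grasp_force: 0.0
time: 2.7
ee_pos: [0.5629, -0.0621, 0.2011]
tcp_rot: [-180.0, 0.0, 76.8]
wrist_force: [-0.5, -0.1, 0.2]
opening: 0.085
grasp_force: 0.0
[-6.29367262e+00  6.71037715e+00  8.59500335e+00  9.19049387e+01
  1.38023044e-03  9.69476768e+01] [ 0.56285678 -0.06207015  0.20106438] [-1.79979670e+02  1.08696932e-03  7.67586505e+01]
```

View pics/w2.png

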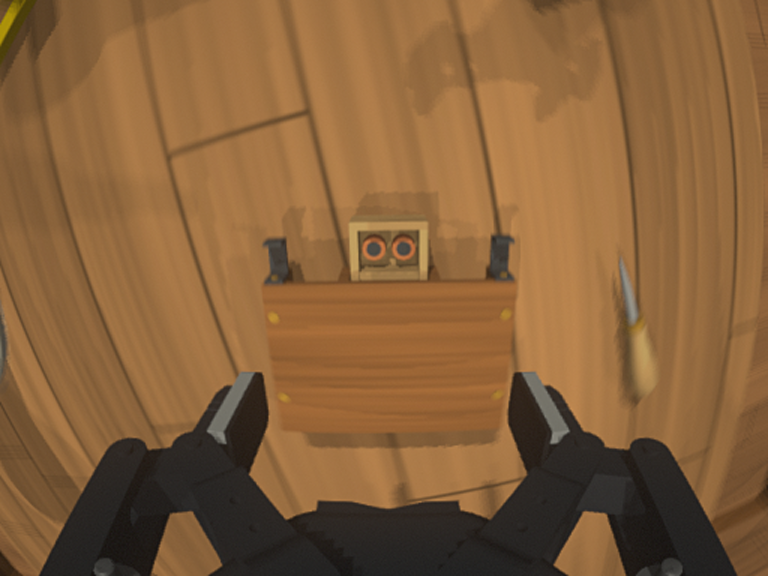

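The wrist picture shows the case's front roof edge from (264,282) to (515,282), the brackets at (276,240) and (502,240), and the drawer's plain end from (350,217) to (429,220) with two bushings in it.

```bash
python3 - <<'E'
from h import *
w=np.load("w1.npy",allow_pickle=True).item();f=lambda u,v,z:wonz(w["c"],w["p"],w["R"],u/1.5,v/1.5,z)
A=f(264,283,.0445);B=f(515,283,.0445);C=f(281,430,.0445);D=f(499,431,.0445)
a=f(350,217,.033);b=f(429,220,.033);l1=f(275,240,.038);l2=f(502,238,.038)
ang=lambda p,q:np.degrees(np.arctan2(*(q-p)[1::-1]))
for n,p,q in[("front",A,B),("back",C,D),("L",A,C),("Rr",B,D),("drawer",a,b),("lips",l1,l2)]:print(n,p.round(4),q.round(4),np.linalg.norm(q-p).round(4),ang(p,q).round(2))
m=(A+B)/2;e=(B-A)/np.linalg.norm(B-A);n=np.array([-e[1],e[0],0]);print("m",m,"n",n,"drawer end",((a+b)/2-m)@n,((a+b)/2-m)@e)
np.savez("case.npz",m=m,e=e,n=n)
E
```

```text
front [ 0.4723 -0.056   0.0445] [ 0.6491 -0.0977  0.0445] 0.1817 -13.27
back [ 0.4418 -0.1828  0.0445] [ 0.6209 -0.2264  0.0445] 0.1843 -13.69
L [ 0.4723 -0.056   0.0445] [ 0.4418 -0.1828  0.0445] 0.1304 -103.51
Rr [ 0.6491 -0.0977  0.0445] [ 0.6209 -0.2264  0.0445] 0.1318 -102.37
drawer [ 0.5439 -0.0266  0.033 ] [ 0.5976 -0.0415  0.033 ] 0.0557 -15.46
lips [ 0.4879 -0.0287  0.038 ] [ 0.6461 -0.0645  0.038 ] 0.1622 -12.74
m [ 0.5607034  -0.07688028  0.0445    ] n [0.229496  0.9733096 0.       ] drawer end 0.04401164228452852 -8.463180641378851e-05
```

```bash
python3 -m handwheel '[{"tx":0.011,"ty":0.0013,"tz":0.049,"ax":0,"ay":0,"az":0,"jaw":1},{"tx":0,"ty":0,"tz":0.049,"ax":0,"ay":0,"az":0,"jaw":1},{"tx":0,"ty":0,"tz":0.049,"ax":0,"ay":0,"az":0,"jaw":1},{"tx":0,"ty":0,"tz":0.03,"ax":0,"ay":0,"az":0,"jaw":1},{"tx":0,"ty":0,"tz":0.019,"ax":0,"ay":0,"az":0,"jaw":1},{"tx":0,"ty":0,"tz":0,"ax":0,"ay":0,"az":0,"jaw":-1},{"tx":0,"ty":0,"tz":0,"ax":0,"ay":0,"az":0,"jaw":-1},{"tx":0,"ty":0,"tz":0,"ax":0,"ay":0,"az":0,"jaw":-1},{"tx":0,"ty":0,"tz":0,"ax":0,"ay":0,"az":0,"jaw":-1},{"tx":0,"ty":0,"tz":0,"ax":0,"ay":0,"az":0,"jaw":-1}]' 50
```

```text
time: 4.0
ee_pos: [0.5674, -0.0516, 0.0067]
tcp_rot: [179.9, -0.0, 77.1]
wrist_force: [-0.4, 0.8, 6.8]
opening: 0.0551
grasp_force: 56.0
```

```bash
python3 -m handwheel '[{"tx":0.005,"ty":0,"tz":-0.001,"ax":0,"ay":0,"az":0,"jaw":-1},{"tx":0.015,"ty":0,"tz":0,"ax":0,"ay":0,"az":0,"jaw":-1},{"tx":0.017,"ty":0,"tz":0,"ax":0,"ay":0,"az":0,"jaw":-1},{"tx":0.017,"ty":0,"tz":0,"ax":0,"ay":0,"az":0,"jaw":-1},{"tx":0.017,"ty":0,"tz":0,"ax":0,"ay":0,"az":0,"jaw":-1},{"tx":0.017,"ty":0,"tz":0,"ax":0,"ay":0,"az":0,"jaw":-1},{"tx":0.017,"ty":0,"tz":0,"ax":0,"ay":0,"az":0,"jaw":-1},{"tx":0.017,"ty":0,"tz":0,"ax":0,"ay":0,"az":0,"jaw":-1},{"tx":0.015,"ty":0,"tz":0,"ax":0,"ay":0,"az":0,"jaw":-1},{"tx":0,"ty":0,"tz":0,"ax":0,"ay":0,"az":0,"jaw":-1}]'
python3 - <<'E'
from h import *
b=optics.camera("top");np.save("top2.npy",b,allow_pickle=True);save(b,"t2.png",(230,90,420,240),4);print(telemetry.get_obs()["ee_pos"])
E
```

```text
time: 5.25
ee_pos: [0.5974, 0.0831, 0.0061]
tcp_rot: [-180.0, -0.0, 77.2]
wrist_force: [0.0, 0.7, -4.0]
opening: 0.055
grasp_force: 54.9
[0.5972178  0.08234585 0.00614256]
```

View pics/t2.png

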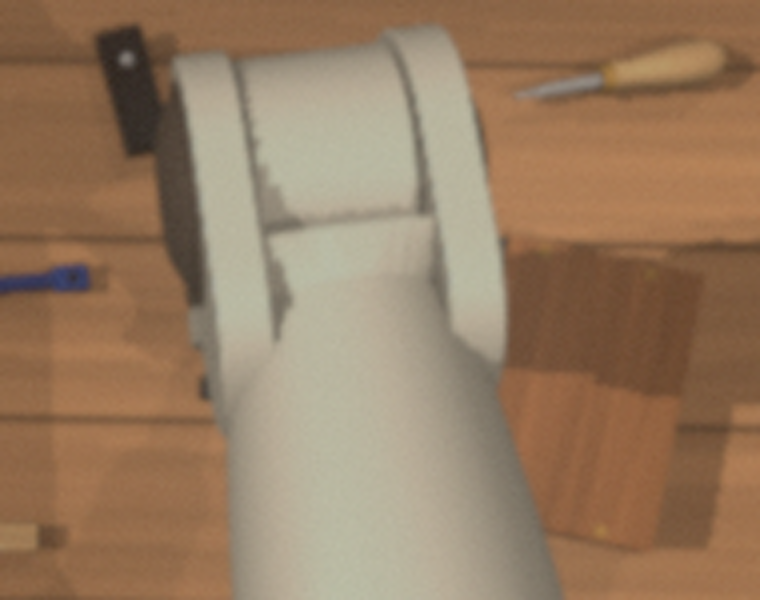

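The arm hides the drawer in this view. The case at (600,400), awl, clip and rod are where they were. I'll set the drawer down, open, slide the open fingers back along it towards the tongue end, regrip and lift.

```bash
python3 -m handwheel '[{"tx":0,"ty":0,"tz":0.0015,"ax":0,"ay":0,"az":0,"jaw":-1},{"tx":0,"ty":0,"tz":0,"ax":0,"ay":0,"az":0,"jaw":1},{"tx":0,"ty":0,"tz":0,"ax":0,"ay":0,"az":0,"jaw":1},{"tx":0,"ty":0,"tz":0,"ax":0,"ay":0,"az":0,"jaw":1},{"tx":0,"ty":0,"tz":0,"ax":0,"ay":0,"az":0,"jaw":1},{"tx":0,"ty":0,"tz":-0.06,"ax":0,"ay":0,"az":0,"jaw":1},{"tx":0,"ty":0,"tz":-0.06,"ax":0,"ay":0,"az":0,"jaw":1},{"tx":-0.035,"ty":0,"tz":-0.05,"ax":0,"ay":0,"az":0,"jaw":1},{"tx":-0.035,"ty":0,"tz":-0.02,"ax":0,"ay":0,"az":0,"jaw":1},{"tx":0,"ty":0,"tz":0,"ax":0,"ay":0,"az":0,"jaw":1}]'
python3 - <<'E'
from h import *
p,Rm,o=pose();c=optics.camera("wrist");np.save("w2.npy",dict(c=c,p=p,R=Rm),allow_pickle=True)
save(c,"w3.png",None,1.5);print(p,o["tcp_rot"])
E
```

```text
time: 6.55
ee_pos: [0.5821, 0.012, 0.1972]
tcp_rot: [179.8, -0.0, 77.0]
wrist_force: [0.5, -0.3, -0.7]
opening: 0.0855
grasp_force: 0.0
[0.58209203 0.01195383 0.19721024] [ 1.79784927e+02 -3.84401189e-02  7.69557464e+01]
```

View pics/w3.png

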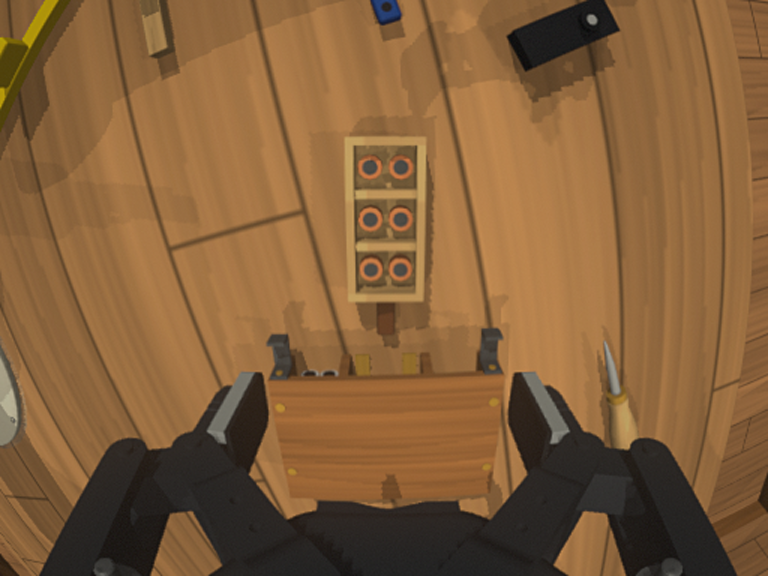

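The drawer is right out on the shelf with all six bushings in it. Its top corners are at (345,138), (426,138), (424,302) and (348,302), and the tongue tip is at (386,334). The case front runs from (270,377) to (503,375).

```bash
python3 - <<'E'
from h import *
w=np.load("w2.npy",allow_pickle=True).item();f=lambda u,v,z:wonz(w["c"],w["p"],w["R"],u/1.5,v/1.5,z)
a,b,c,d=[f(*q,.030) for q in[(345,138),(426,138),(424,302),(348,302)]];A=f(270,378,.0445);B=f(503,376,.0445)
ang=lambda p,q:np.degrees(np.arctan2(*(q-p)[1::-1]))
print("len/ang",np.linalg.norm((a+b-c-d)/2),ang((c+d)/2,(a+b)/2),np.linalg.norm(b-a),np.linalg.norm(c-d))
cen=(a+b+c+d)/4;u=(a+b-c-d);u/=np.linalg.norm(u);print("center",cen,"front",A,B,(A+B)/2,ang(A,B),np.linalg.norm(A-B))
k=np.load("case.npz");print("case frame x,y of drawer",(cen-k["m"])@k["n"],(cen-k["m"])@k["e"],"alt",(cen-(A+B)/2)@k["n"],(cen-(A+B)/2)@k["e"])
g=cen-u*.030;g[2]=.005;print("grasp",g,"rel",rel(g))
print("lips",f(278,338,.038),f(490,333,.038))
E
```

```text
len/ang 0.11909621995895173 77.04693856792939 0.05528710418312318 0.05643531143236059
center [0.5872985  0.03778433 0.03      ] front [ 0.47260205 -0.0563368   0.0445    ] [ 0.64981256 -0.0959957   0.0445    ] [ 0.56120731 -0.07616625  0.0445    ] -12.61467520444532 0.18159403365876212
case frame x,y of drawer 0.11770763108159753 -0.00042980808077119215 alt 0.1168970139684408 -0.0007563970823471387
grasp [0.58057392 0.00854771 0.005     ] rel [-0.0047 -0.0005  0.1905]
lips [ 0.48793708 -0.02731909  0.038     ] [ 0.64545125 -0.05980174  0.038     ]
```

```bash
python3 -m handwheel '[{"tx":-0.005,"ty":-0.0005,"tz":0.055,"ax":0,"ay":0,"az":0,"jaw":1},{"tx":0,"ty":0,"tz":0.055,"ax":0,"ay":0,"az":0,"jaw":1},{"tx":0,"ty":0,"tz":0.05,"ax":0,"ay":0,"az":0,"jaw":1},{"tx":0,"ty":0,"tz":0.03,"ax":0,"ay":0,"az":0,"jaw":1},{"tx":0,"ty":0,"tz":0,"ax":0,"ay":0,"az":0,"jaw":-1},{"tx":0,"ty":0,"tz":0,"ax":0,"ay":0,"az":0,"jaw":-1},{"tx":0,"ty":0,"tz":0,"ax":0,"ay":0,"az":0,"jaw":-1},{"tx":0,"ty":0,"tz":0,"ax":0,"ay":0,"az":0,"jaw":-1},{"tx":0,"ty":0,"tz":0,"ax":0,"ay":0,"az":0,"jaw":-1},{"tx":0,"ty":0,"tz":0,"ax":0,"ay":0,"az":0,"jaw":-1}]' 100
python3 -m handwheel '[{"tx":0,"ty":0,"tz":-0.005,"ax":0,"ay":0,"az":0,"jaw":-1},{"tx":0,"ty":0,"tz":-0.012,"ax":0,"ay":0,"az":0,"jaw":-1},{"tx":0,"ty":0,"tz":-0.015,"ax":0,"ay":0,"az":0,"jaw":-1},{"tx":0,"ty":0,"tz":-0.015,"ax":0,"ay":0,"az":0,"jaw":-1},{"tx":0.005,"ty":0,"tz":-0.013,"ax":0,"ay":0,"az":0,"jaw":-1},{"tx":0.015,"ty":0,"tz":0,"ax":0,"ay":0,"az":0,"jaw":-1},{"tx":0.015,"ty":0,"tz":0,"ax":0,"ay":0,"az":0,"jaw":-1},{"tx":0.015,"ty":0,"tz":0,"ax":0,"ay":0,"az":-2,"jaw":-1},{"tx":0,"ty":0,"tz":0,"ax":0,"ay":0,"az":-5,"jaw":-1},{"tx":0,"ty":0,"tz":0,"ax":0,"ay":0,"az":-9,"jaw":-1}]'
```

```text
time: 7.85
ee_pos: [0.5806, 0.0091, 0.0057]
tcp_rot: [179.9, -0.0, 77.1]
wrist_force: [-0.3, 1.9, 6.1]
opening: 0.054
grasp_force: 107.8
time: 9.1
ee_pos: [0.591, 0.0588, 0.064]
tcp_rot: [-179.9, 0.0, 93.5]
wrist_force: [0.1, 1.0, -4.0]
opening: 0.0537
grasp_force: 106.7
```

```bash
python3 -m handwheel '[{"tx":0,"ty":0,"tz":0,"ax":0,"ay":0,"az":-9,"jaw":-1},{"tx":0,"ty":0,"tz":0,"ax":0,"ay":0,"az":-9,"jaw":-1},{"tx":0,"ty":0,"tz":0,"ax":0,"ay":0,"az":-9,"jaw":-1},{"tx":0,"ty":0,"tz":0,"ax":0,"ay":0,"az":-9,"jaw":-1},{"tx":0,"ty":0,"tz":0,"ax":0,"ay":0,"az":-9,"jaw":-1},{"tx":0,"ty":0,"tz":0,"ax":0,"ay":0,"az":-9,"jaw":-1},{"tx":0,"ty":0,"tz":0,"ax":0,"ay":0,"az":-9,"jaw":-1},{"tx":0,"ty":0,"tz":0,"ax":0,"ay":0,"az":-9,"jaw":-1},{"tx":0,"ty":0,"tz":0,"ax":0,"ay":0,"az":-9,"jaw":-1},{"tx":0,"ty":0,"tz":0,"ax":0,"ay":0,"az":-9,"jaw":-1}]'
python3 -m handwheel '[{"tx":0,"ty":0,"tz":0,"ax":0,"ay":0,"az":-9,"jaw":-1},{"tx":0,"ty":0,"tz":0,"ax":0,"ay":0,"az":-9,"jaw":-1},{"tx":0,"ty":0,"tz":0,"ax":0,"ay":0,"az":-9,"jaw":-1},{"tx":0,"ty":0,"tz":0,"ax":0,"ay":0,"az":-9,"jaw":-1},{"tx":0,"ty":0,"tz":0,"ax":0,"ay":0,"az":-9,"jaw":-1},{"tx":0,"ty":0,"tz":0,"ax":0,"ay":0,"az":-9,"jaw":-1},{"tx":0,"ty":0,"tz":0,"ax":0,"ay":0,"az":-9,"jaw":-1},{"tx":0,"ty":0,"tz":0,"ax":0,"ay":0,"az":-7,"jaw":-1},{"tx":0,"ty":0,"tz":0,"ax":0,"ay":0,"az":-4.2,"jaw":-1},{"tx":0,"ty":0,"tz":0,"ax":0,"ay":0,"az":0,"jaw":-1}]'
python3 - <<'E'
from h import *
p,Rm,o=pose();c=optics.camera("wrist");np.save("w3.npy",dict(c=c,p=p,R=Rm),allow_pickle=True)
save(c,"w4.png",None,1.5);print(p,o["tcp_rot"],o["q"])
k=np.load("case.npz")
print("out,lat",(p-k["m"])@k["n"],(p-k["m"])@k["e"])
E
```

```text
time: 10.35
ee_pos: [0.5911, 0.0586, 0.0641]
tcp_rot: [180.0, -0.0, -176.5]
wrist_force: [-0.2, 0.7, -4.0]
opening: 0.0541
grasp_force: 106.7
time: 11.6
ee_pos: [0.591, 0.0585, 0.0642]
tcp_rot: [180.0, -0.0, -102.6]
wrist_force: [-1.1, 0.6, -3.6]
opening: 0.0543
grasp_force: 106.6
[0.59103041 0.05845914 0.06424325] [ 1.79951977e+02 -1.19404845e-03 -1.02634943e+02] [ 5.64210077e+00  1.10075799e+01 -1.69113288e+00  7.73472617e+01
  1.39266944e-02 -7.17229611e+01]
out,lat 0.13868708545649078 -0.0015422908041142734
```

View pics/w4.png

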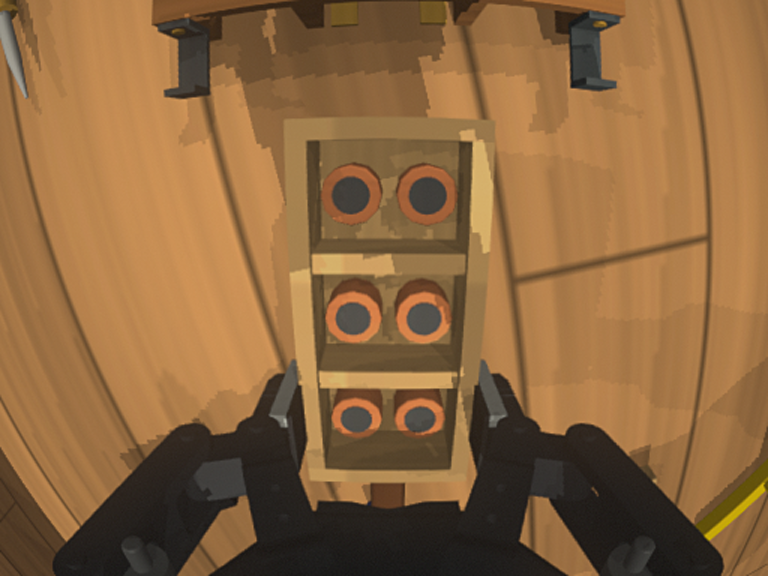

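The drawer is held level with its bushings in place. Its plain-end top corners are at (285,122) and (495,122). The bay's brass runners are at (345,12) and (433,12), and the bracket lips at (187,94) and (595,88).

```bash
python3 - <<'E'
from h import *
w=np.load("w3.npy",allow_pickle=True).item();f=lambda u,v,z:wonz(w["c"],w["p"],w["R"],u/1.5,v/1.5,z)
k=np.load("case.npz");T=lambda P:w["R"].T@(P-w["p"])
z=.089
for n,q in dict(fl=(285,122),fr=(495,122),bl=(308,476),br=(467,476)).items():print(n,T(f(*q,z)).round(4))
r=(f(331,12,.003)+f(446,12,.003))/2;print("runner mid tool",T(r),"case lat",(r-k["m"])@k["e"],"width",np.linalg.norm(f(331,12,.003)-f(446,12,.003)))
L=f(187,94,.038);Q=f(595,88,.038);print("lips tool",T(L),T(Q),T((L+Q)/2),np.linalg.norm(L-Q),"lat",((L+Q)/2-k["m"])@k["e"],((L+Q)/2-k["m"])@k["n"],"yaw",np.degrees(np.arctan2(*(Q-L)[1::-1])))
E
```

```text
fl [ 0.0892 -0.0266 -0.0248]
fr [ 0.0892  0.0284 -0.0247]
bl [-0.0271 -0.028  -0.0248]
br [-0.0272  0.0283 -0.0247]
runner mid tool [0.14463648 0.00068672 0.06124686] case lat -0.0006837547288647878 width 0.051572894271008474
lips tool [ 0.10644992 -0.0785991   0.0261796 ] [0.1092582  0.08221167 0.02631445] [0.10785406 0.00180628 0.02624702] 0.1608353441630884 lat -0.002179932665464187 0.030818870871418675 yaw 168.36552635935422
```

```bash
python3 -m handwheel '[{"tx":0,"ty":0.0003,"tz":0.015,"ax":0,"ay":0,"az":0,"jaw":-1},{"tx":0,"ty":0,"tz":0.015,"ax":0,"ay":0,"az":0,"jaw":-1},{"tx":0.008,"ty":0,"tz":0.015,"ax":0,"ay":0,"az":0,"jaw":-1},{"tx":0.01,"ty":0,"tz":0.0085,"ax":0,"ay":0,"az":0,"jaw":-1},{"tx":0.014,"ty":0,"tz":0,"ax":0,"ay":0,"az":0,"jaw":-1},{"tx":0.008,"ty":0,"tz":0,"ax":0,"ay":0,"az":0,"jaw":-1},{"tx":0.005,"ty":0,"tz":0,"ax":0,"ay":0,"az":0,"jaw":-1},{"tx":0.004,"ty":0,"tz":0,"ax":0,"ay":0,"az":0,"jaw":-1},{"tx":0.004,"ty":0,"tz":0,"ax":0,"ay":0,"az":0,"jaw":-1},{"tx":0.003,"ty":0,"tz":0,"ax":0,"ay":0,"az":0,"jaw":-1}]'
python3 - <<'E'
from h import *
p,Rm,o=pose();print("tool F",(Rm.T@o["wrist_force"]).round(1),(Rm.T@o["torque"]).round(2),p)
w=np.load("w3.npy",allow_pickle=True).item();print("advance",(Rm.T@(p-w["p"])).round(4))
c=optics.camera("wrist");save(c,"w5.png",(150,0,370,130),3.5)
E
```

```text
time: 12.9
ee_pos: [0.5785, 0.003, 0.0113]
tcp_rot: [-180.0, 0.0, -102.7]
wrist_force: [-0.4, 1.1, -2.8]
opening: 0.0539
grasp_force: 106.7
tool F [-0.9  0.6  2.8] [-0.06 -0.08  0.05] [0.57854949 0.00299126 0.01134517]
advance [ 0.0569 -0.      0.0529]
```

View pics/w5.png

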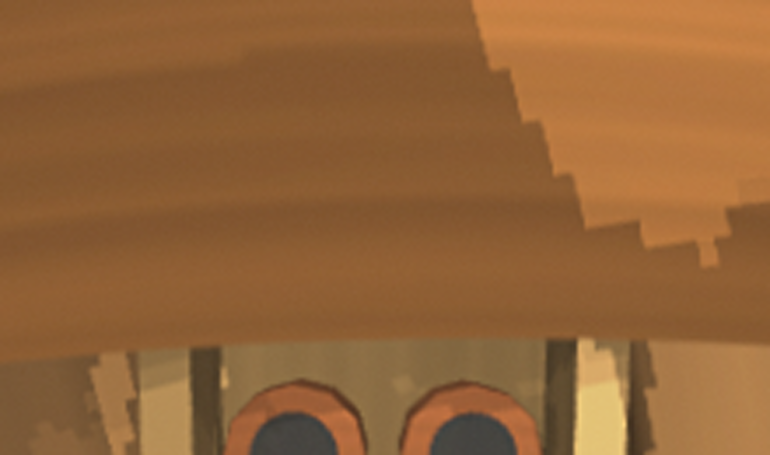

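The drawer's end wall has gone under the roof edge at row 345 of the crop, with no force. It's in the mouth, so I'll continue.

```bash
python3 -m handwheel '[{"tx":0.004,"ty":0,"tz":0,"ax":0,"ay":0,"az":0,"jaw":-1},{"tx":0.004,"ty":0,"tz":0,"ax":0,"ay":0,"az":0,"jaw":-1},{"tx":0.004,"ty":0,"tz":0,"ax":0,"ay":0,"az":0,"jaw":-1},{"tx":0.004,"ty":0,"tz":0,"ax":0,"ay":0,"az":0,"jaw":-1},{"tx":0.004,"ty":0,"tz":0,"ax":0,"ay":0,"az":0,"jaw":-1},{"tx":0.004,"ty":0,"tz":0,"ax":0,"ay":0,"az":0,"jaw":-1},{"tx":0.004,"ty":0,"tz":0,"ax":0,"ay":0,"az":0,"jaw":-1},{"tx":0.004,"ty":0,"tz":0,"ax":0,"ay":0,"az":0,"jaw":-1},{"tx":0.002,"ty":0,"tz":0,"ax":0,"ay":0,"az":0,"jaw":-1},{"tx":0,"ty":0,"tz":0,"ax":0,"ay":0,"az":0,"jaw":-1}]'
python3 - <<'E'
from h import *
p,Rm,o=pose();print("tool F",(Rm.T@o["wrist_force"]).round(1),(Rm.T@o["torque"]).round(2),p)
w=np.load("w3.npy",allow_pickle=True).item();print("advance",(Rm.T@(p-w["p"])).round(4))
E
```

```text
time: 14.2
ee_pos: [0.5711, -0.0302, 0.0113]
tcp_rot: [-180.0, 0.0, -102.7]
wrist_force: [0.2, 0.1, -3.8]
opening: 0.0541
grasp_force: 106.7
tool F [-0.2 -0.2  3.8] [ 0.06 -0.15 -0.04] [ 0.57105004 -0.03018323  0.01130093]
advance [ 0.0909 -0.      0.0529]
```

```bash
python3 -m handwheel '[{"tx":0.005,"ty":0,"tz":0,"ax":0,"ay":0,"az":0,"jaw":-1},{"tx":0.006,"ty":0,"tz":0,"ax":0,"ay":0,"az":0,"jaw":-1},{"tx":0.006,"ty":0,"tz":0,"ax":0,"ay":0,"az":0,"jaw":-1},{"tx":0.006,"ty":0,"tz":0,"ax":0,"ay":0,"az":0,"jaw":-1},{"tx":0.005,"ty":0,"tz":0,"ax":0,"ay":0,"az":0,"jaw":-1},{"tx":0.002,"ty":0,"tz":0.001,"ax":0,"ay":0,"az":0,"jaw":-1},{"tx":0,"ty":0,"tz":0.0015,"ax":0,"ay":0,"az":0,"jaw":-1},{"tx":0,"ty":0,"tz":0,"ax":0,"ay":0,"az":0,"jaw":1},{"tx":0,"ty":0,"tz":0,"ax":0,"ay":0,"az":0,"jaw":1},{"tx":0,"ty":0,"tz":0,"ax":0,"ay":0,"az":0,"jaw":1}]'
python3 - <<'E'
from h import *
p,Rm,o=pose();print("tool F",(Rm.T@o["wrist_force"]).round(1),p)
w=np.load("w3.npy",allow_pickle=True).item();print("advance",(Rm.T@(p-w["p"])).round(4))
E
```

```text
time: 15.45
ee_pos: [0.5646, -0.0593, 0.009]
tcp_rot: [-180.0, 0.0, -102.7]
wrist_force: [0.4, -0.1, 0.1]
opening: 0.0853
grasp_force: 0.0
tool F [ 0.  -0.4 -0.1] [ 0.56458376 -0.05928656  0.00903546]
advance [ 1.207e-01 -1.000e-04  5.520e-02]
```

```bash
python3 -m handwheel '[{"tx":-0.02,"ty":0.0003,"tz":0,"ax":0,"ay":0,"az":0,"jaw":1},{"tx":-0.026,"ty":0,"tz":0.003,"ax":0,"ay":0,"az":0,"jaw":1},{"tx":0,"ty":0,"tz":0,"ax":0,"ay":0,"az":0,"jaw":-1},{"tx":0,"ty":0,"tz":0,"ax":0,"ay":0,"az":0,"jaw":-1},{"tx":0,"ty":0,"tz":0,"ax":0,"ay":0,"az":0,"jaw":-1},{"tx":0,"ty":0,"tz":0,"ax":0,"ay":0,"az":0,"jaw":-1},{"tx":0,"ty":0,"tz":0,"ax":0,"ay":0,"az":0,"jaw":-1},{"tx":0,"ty":0,"tz":0,"ax":0,"ay":0,"az":0,"jaw":-1},{"tx":0,"ty":0,"tz":0,"ax":0,"ay":0,"az":0,"jaw":-1},{"tx":0,"ty":0,"tz":0,"ax":0,"ay":0,"az":0,"jaw":-1}]' 25
```

```text
time: 16.7
ee_pos: [0.5743, -0.0147, 0.0058]
tcp_rot: [-180.0, -0.0, -102.7]
wrist_force: [0.3, -3.2, 0.2]
opening: 0.0131
grasp_force: 31.3
```

```bash
python3 -m handwheel '[{"tx":0.003,"ty":0,"tz":0,"ax":0,"ay":0,"az":0,"jaw":-1},{"tx":0.005,"ty":0,"tz":0,"ax":0,"ay":0,"az":0,"jaw":-1},{"tx":0.005,"ty":0,"tz":0,"ax":0,"ay":0,"az":0,"jaw":-1},{"tx":0.005,"ty":0,"tz":0,"ax":0,"ay":0,"az":0,"jaw":-1},{"tx":0.005,"ty":0,"tz":0,"ax":0,"ay":0,"az":0,"jaw":-1},{"tx":0.005,"ty":0,"tz":0,"ax":0,"ay":0,"az":0,"jaw":-1},{"tx":0.005,"ty":0,"tz":0,"ax":0,"ay":0,"az":0,"jaw":-1},{"tx":0.003,"ty":0,"tz":0,"ax":0,"ay":0,"az":0,"jaw":-1},{"tx":0.002,"ty":0,"tz":0,"ax":0,"ay":0,"az":0,"jaw":-1},{"tx":0,"ty":0,"tz":0,"ax":0,"ay":0,"az":0,"jaw":-1}]'
python3 - <<'E'
from h import *
p,Rm,o=pose();print("tool F",(Rm.T@o["wrist_force"]).round(1),p)
w=np.load("w3.npy",allow_pickle=True).item();print("advance",(Rm.T@(p-w["p"])).round(4))
E
```

```text
time: 17.95
ee_pos: [0.5662, -0.0518, 0.006]
tcp_rot: [-180.0, 0.0, -102.7]
wrist_force: [2.8, 2.5, 2.6]
opening: 0.0133
grasp_force: 31.6
tool F [-3.  -2.2 -2.6] [ 0.56619138 -0.05181635  0.00602002]
advance [0.113  0.     0.0582]
```

```bash
python3 -m handwheel '[{"tx":0.001,"ty":0,"tz":0,"ax":0,"ay":0,"az":0,"jaw":-1},{"tx":0.001,"ty":0,"tz":0,"ax":0,"ay":0,"az":0,"jaw":-1},{"tx":0.001,"ty":0,"tz":0,"ax":0,"ay":0,"az":0,"jaw":-1},{"tx":0.001,"ty":0,"tz":0,"ax":0,"ay":0,"az":0,"jaw":-1},{"tx":0.001,"ty":0,"tz":0,"ax":0,"ay":0,"az":0,"jaw":-1},{"tx":0.001,"ty":0,"tz":0,"ax":0,"ay":0,"az":0,"jaw":-1},{"tx":0.001,"ty":0,"tz":0,"ax":0,"ay":0,"az":0,"jaw":-1},{"tx":0.001,"ty":0,"tz":0,"ax":0,"ay":0,"az":0,"jaw":-1},{"tx":0,"ty":0,"tz":0,"ax":0,"ay":0,"az":0,"jaw":-1},{"tx":0,"ty":0,"tz":0,"ax":0,"ay":0,"az":0,"jaw":-1}]'
python3 - <<'E'
from h import *
p,Rm,o=pose();print("tool F",(Rm.T@o["wrist_force"]).round(1),p)
w=np.load("w3.npy",allow_pickle=True).item();print("advance",(Rm.T@(p-w["p"])).round(4))
E
```

```text
time: 19.2
ee_pos: [0.5645, -0.0592, 0.006]
tcp_rot: [-180.0, 0.0, -102.7]
wrist_force: [2.8, 5.4, 3.1]
opening: 0.0128
grasp_force: 31.6
tool F [-5.9 -1.5 -3.1] [ 0.56451547 -0.05920299  0.0060352 ]
advance [1.206e-01 1.000e-04 5.820e-02]
```

```bash
python3 -m handwheel '[{"tx":0.0005,"ty":0,"tz":0,"ax":0,"ay":0,"az":0,"jaw":-1},{"tx":0.0005,"ty":0,"tz":0,"ax":0,"ay":0,"az":0,"jaw":-1},{"tx":0.0005,"ty":0,"tz":0,"ax":0,"ay":0,"az":0,"jaw":-1},{"tx":0.0005,"ty":0,"tz":0,"ax":0,"ay":0,"az":0,"jaw":-1},{"tx":0,"ty":0,"tz":0,"ax":0,"ay":0,"az":0,"jaw":-1},{"tx":0,"ty":0,"tz":0,"ax":0,"ay":0,"az":0,"jaw":-1},{"tx":0,"ty":0,"tz":0,"ax":0,"ay":0,"az":0,"jaw":-1},{"tx":0,"ty":0,"tz":0,"ax":0,"ay":0,"az":0,"jaw":-1},{"tx":0,"ty":0,"tz":0,"ax":0,"ay":0,"az":0,"jaw":-1},{"tx":0,"ty":0,"tz":0,"ax":0,"ay":0,"az":0,"jaw":-1}]'
python3 - <<'E'
from h import *
p,Rm,o=pose();print("tool F",(Rm.T@o["wrist_force"]).round(1),p)
w=np.load("w3.npy",allow_pickle=True).item();print("advance",(Rm.T@(p-w["p"])).round(4))
E
```

```text
time: 20.45
ee_pos: [0.5641, -0.0611, 0.006]
tcp_rot: [-180.0, 0.0, -102.7]
wrist_force: [3.2, 4.9, 2.9]
opening: 0.013
grasp_force: 31.6
tool F [-5.5 -2.  -2.9] [ 0.56409774 -0.06110849  0.0060304 ]
advance [1.226e-01 1.000e-04 5.810e-02]
```

```bash
python3 -m handwheel '[{"tx":0.0005,"ty":0,"tz":0,"ax":0,"ay":0,"az":0,"jaw":-1},{"tx":0.0005,"ty":0,"tz":0,"ax":0,"ay":0,"az":0,"jaw":-1},{"tx":0.0005,"ty":0,"tz":0,"ax":0,"ay":0,"az":0,"jaw":-1},{"tx":0.0005,"ty":0,"tz":0,"ax":0,"ay":0,"az":0,"jaw":-1},{"tx":0.0005,"ty":0,"tz":0,"ax":0,"ay":0,"az":0,"jaw":-1},{"tx":0.0005,"ty":0,"tz":0,"ax":0,"ay":0,"az":0,"jaw":-1},{"tx":0,"ty":0,"tz":0,"ax":0,"ay":0,"az":0,"jaw":-1},{"tx":0,"ty":0,"tz":0,"ax":0,"ay":0,"az":0,"jaw":-1},{"tx":0,"ty":0,"tz":0,"ax":0,"ay":0,"az":0,"jaw":-1},{"tx":0,"ty":0,"tz":0,"ax":0,"ay":0,"az":0,"jaw":-1}]'
python3 - <<'E'
from h import *
p,Rm,o=pose();print("tool F",(Rm.T@o["wrist_force"]).round(1),p)
w=np.load("w3.npy",allow_pickle=True).item();print("advance",(Rm.T@(p-w["p"])).round(4))
E
```

```text
time: 21.7
ee_pos: [0.5638, -0.0617, 0.0061]
tcp_rot: [-180.0, 0.3, -102.6]
wrist_force: [6.0, 18.1, 2.3]
opening: 0.0133
grasp_force: 31.6
tool F [-19.   -1.9  -2.2] [ 0.56378585 -0.06169203  0.0060585 ]
advance [0.1235 0.0005 0.0576]
```

The force rose to 19 N with little further travel, so the drawer is against the back board. Releasing, rising and going over to the keeper.

```bash
python3 -m handwheel '[{"tx":-0.002,"ty":0,"tz":0,"ax":0,"ay":0,"az":0,"jaw":1},{"tx":0,"ty":0,"tz":0,"ax":0,"ay":0,"az":0,"jaw":1},{"tx":0,"ty":0,"tz":0,"ax":0,"ay":0,"az":0,"jaw":1},{"tx":0,"ty":0,"tz":0,"ax":0,"ay":0,"az":0,"jaw":1},{"tx":0,"ty":0,"tz":-0.03,"ax":0,"ay":0,"az":0,"jaw":1},{"tx":0,"ty":0,"tz":-0.05,"ax":0,"ay":0,"az":0,"jaw":1},{"tx":0,"ty":0,"tz":-0.06,"ax":0,"ay":0,"az":0,"jaw":1},{"tx":-0.02,"ty":0,"tz":-0.05,"ax":0,"ay":0,"az":0,"jaw":1},{"tx":-0.03,"ty":0.02,"tz":0,"ax":0,"ay":0,"az":0,"jaw":1},{"tx":0,"ty":0,"tz":0,"ax":0,"ay":0,"az":0,"jaw":1}]'
python3 - <<'E'
from h import *
p,Rm,o=pose();c=optics.camera("wrist");np.save("w4.npy",dict(c=c,p=p,R=Rm),allow_pickle=True)
k=np.load("case.npz")
# tongue/roof edge along the centre column: project expected tongue mid & roof edge, print colour profile
def wpx(P):
    K=np.array(c["K"]);M=np.array(c["mount"]);q=Rm.T@(P-p);q=M[:3,:3].T@(q-M[:3,3]);t=np.arctan2(np.hypot(q[0],q[1]),q[2]);r=K[0,0]*t/np.hypot(q[0],q[1]);return K[:2,2]+r*q[:2]
for out in range(-10,60,4):
    u=wpx(np.array([*(k["m"]+k["n"]*out/1e3)[:2],.0445 if out<0 else .02]));print(out,u.round(1),c["color"][int(round(u[1])),int(round(u[0]))])
E
python3 -m handwheel '[{"tx":-0.047,"ty":0.029,"tz":0,"ax":0,"ay":0,"az":0,"jaw":1},{"tx":-0.047,"ty":0.029,"tz":0,"ax":0,"ay":0,"az":0,"jaw":1},{"tx":-0.047,"ty":0.029,"tz":0,"ax":0,"ay":0,"az":0,"jaw":1},{"tx":-0.047,"ty":0.03,"tz":0,"ax":0,"ay":0,"az":0,"jaw":1},{"tx":-0.047,"ty":0.03,"tz":0,"ax":0,"ay":0,"az":0,"jaw":1},{"tx":-0.05,"ty":0.03,"tz":0,"ax":0,"ay":0,"az":0,"jaw":1},{"tx":0,"ty":0,"tz":0,"ax":0,"ay":0,"az":-6.4,"jaw":1},{"tx":0,"ty":0,"tz":0,"ax":0,"ay":0,"az":-6.3,"jaw":1},{"tx":0,"ty":0,"tz":0,"ax":0,"ay":0,"az":0,"jaw":1},{"tx":0,"ty":0,"tz":0,"ax":0,"ay":0,"az":0,"jaw":1}]'
```

```text
time: 22.95
ee_pos: [0.5548, -0.0078, 0.1966]
tcp_rot: [-179.9, 0.0, -102.6]
wrist_force: [1.0, -0.8, -1.0]
opening: 0.0854
grasp_force: 0.0
-10 [237.1 101.4] [155 102  53]
-6 [237.1 105.5] [160 104  56]
-2 [237.1 109.5] [154 101  54]
2 [238.7 112. ] [85 54 33]
6 [238.7 115.7] [91 57 35]
10 [238.7 119.4] [90 56 33]
14 [238.7 123.1] [102  64  39]
18 [238.7 126.8] [100  64  34]
22 [238.7 130.5] [101  63  37]
26 [238.7 134.1] [102  64  37]
30 [238.8 137.8] [103  64  39]
34 [238.8 141.4] [124  87  52]
38 [238.8 145.1] [155 112  66]
42 [238.8 148.7] [179 126  76]
46 [238.8 152.3] [179 128  75]
50 [238.8 155.8] [179 127  74]
54 [238.8 159.4] [178 126  74]
58 [238.9 162.9] [179 128  76]
time: 24.25
ee_pos: [0.4453, 0.3073, 0.1954]
tcp_rot: [180.0, -0.0, -90.2]
wrist_force: [0.8, -0.2, 0.5]
opening: 0.0856
grasp_force: 0.0
```

The colour profile along the tongue changes at 34 mm out from the mouth, so the drawer is home. Next I measure the keeper from close by.

```bash
python3 - <<'E'
from h import *
p,Rm,o=pose();c=optics.camera("wrist");np.save("w5.npy",dict(c=c,p=p,R=Rm),allow_pickle=True)
f=lambda im:(lambda h:((h[...,1]<128)&(h[...,1]>60)&(h[...,2]>120)&(h[...,0]>13)&(h[...,0]<26)).astype(np.uint8))(cv2.cvtColor(im,cv2.COLOR_RGB2HSV))
for nm,im in(("wrist",c["color"]),("top",np.load("top.npy",allow_pickle=True).item()["color"])):
    n,l,s,ce=cv2.connectedComponentsWithStats(cv2.morphologyEx(f(im),cv2.MORPH_OPEN,np.ones((2,2))))
    for i in range(1,n):
        if s[i,4]>60:
            pts=np.argwhere(l==i)[:,::-1].astype(np.float32);print(nm,s[i],ce[i].round(1),cv2.minAreaRect(pts))
save(c,"w6.png",None,1.5)
E
```

```text
top [ 113    0   93   49 3695] [158.   20.8] ((159.0, 24.0), (48.0, 92.0), 90.0)
top [385 100  29  13 283] [399.3 106.4] ((398.937744140625, 106.00389099121094), (11.477604866027832, 28.319744110107422), 86.42366790771484)
top [   0  162   17  216 2351] [  5.7 250.3] ((8.0, 269.5), (215.0, 16.0), 90.0)
top [331 170  21  25 302] [340.4 181.9] ((340.85137939453125, 181.89187622070312), (18.741485595703125, 23.509056091308594), 9.462321281433105)
top [169 220  73  10 633] [204.7 224.3] ((205.0, 224.5), (9.0, 72.0), 90.0)
top [344 354  16  17 104] [351.4 361.6] ((351.5475158691406, 361.5022277832031), (21.256458282470703, 6.323123455047607), 47.72631072998047)
top [271 366  12  18  62] [275.8 374.5] ((275.3000183105469, 373.4000244140625), (6.260990142822266, 19.230182647705078), 26.56505012512207)
```

View pics/w6.png

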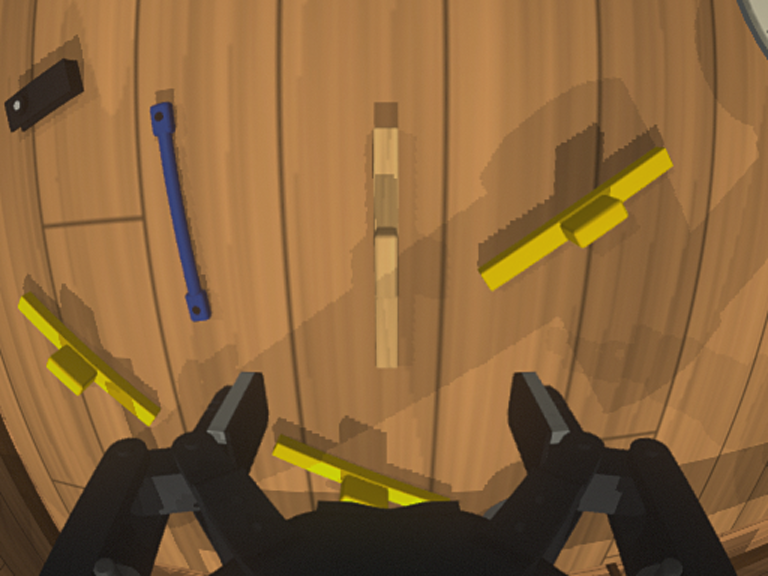

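The wrist picture shows the keeper's ends at (386,127) and (387,367) and its grip around rows 235 to 297. It is aligned with the tool. The yellow decoys are clear of it: (360,475), (575,215) and (90,360).

```bash
python3 - <<'E'
from h import *
w=np.load("w5.npy",allow_pickle=True).item();f=lambda u,v,z:wonz(w["c"],w["p"],w["R"],u/1.5,v/1.5,z)
T=lambda P:(w["R"].T@(P-w["p"])).round(4)
a=f(386,127,.016);b=f(387,367,.016);print(a,b,np.linalg.norm(a-b),(a+b)/2,"rel",T((a+b)/2),T(a),T(b))
g1=f(386,236,.048);g2=f(387,297,.048);print("grip",g1,g2,T((g1+g2)/2));print("yellow",T(f(275,452,.016)),T(f(385,495,.048)),T(f(450,500,.016)))
E
```

```text
[0.44579389 0.21378275 0.016     ] [0.44584893 0.40232746 0.016     ] 0.1885447183226104 [0.44582141 0.3080551  0.016     ] rel [-0.0008 -0.0006  0.1794] [ 0.0935 -0.0009  0.1794] [-0.0951 -0.0003  0.1794]
grip [0.44600898 0.28652598 0.048     ] [0.4455207  0.32951383 0.048     ] [-0.0007 -0.0005  0.1474]
yellow [-0.1901 -0.1061  0.1793] [-0.2109 -0.0022  0.1473] [-0.2529  0.0631  0.1793]
```

```bash
python3 -m handwheel '[{"tx":-0.0007,"ty":-0.0006,"tz":0.05,"ax":0,"ay":0,"az":0,"jaw":1},{"tx":0,"ty":0,"tz":0.05,"ax":0,"ay":0,"az":0,"jaw":1},{"tx":0,"ty":0,"tz":0.04,"ax":0,"ay":0,"az":0,"jaw":1},{"tx":0,"ty":0,"tz":0.028,"ax":0,"ay":0,"az":0,"jaw":1},{"tx":0,"ty":0,"tz":0,"ax":0,"ay":0,"az":0,"jaw":-1},{"tx":0,"ty":0,"tz":0,"ax":0,"ay":0,"az":0,"jaw":-1},{"tx":0,"ty":0,"tz":0,"ax":0,"ay":0,"az":0,"jaw":-1},{"tx":0,"ty":0,"tz":0,"ax":0,"ay":0,"az":0,"jaw":-1},{"tx":0,"ty":0,"tz":0,"ax":0,"ay":0,"az":0,"jaw":-1},{"tx":0,"ty":0,"tz":0,"ax":0,"ay":0,"az":0,"jaw":-1}]' 60
python3 -m handwheel '[{"tx":0,"ty":0,"tz":-0.02,"ax":0,"ay":0,"az":0,"jaw":-1},{"tx":0,"ty":0,"tz":-0.03,"ax":0,"ay":0,"az":0,"jaw":-1},{"tx":0,"ty":0,"tz":-0.04,"ax":0,"ay":0,"az":0,"jaw":-1},{"tx":0,"ty":0,"tz":-0.03,"ax":0,"ay":0,"az":0,"jaw":-1},{"tx":0,"ty":0,"tz":-0.01,"ax":0,"ay":0,"az":9,"jaw":-1},{"tx":0,"ty":0,"tz":0,"ax":0,"ay":0,"az":9,"jaw":-1},{"tx":0,"ty":0,"tz":0,"ax":0,"ay":0,"az":9,"jaw":-1},{"tx":0,"ty":0,"tz":0,"ax":0,"ay":0,"az":9,"jaw":-1},{"tx":0,"ty":0,"tz":0,"ax":0,"ay":0,"az":9,"jaw":-1},{"tx":0,"ty":0,"tz":0,"ax":0,"ay":0,"az":9,"jaw":-1}]'
python3 - <<'E'
from h import *
# bracket/case pose refine from w4 (empty-handed view): roof edge corners by brightness profile
print(telemetry.get_obs()["grasp_force"])
E
```

```text
time: 25.55
ee_pos: [0.4464, 0.309, 0.0291]
tcp_rot: [-179.9, 0.1, -90.0]
wrist_force: [0.9, 0.1, 5.6]
opening: 0.0144
grasp_force: 59.4
time: 26.8
ee_pos: [0.4455, 0.3086, 0.1579]
tcp_rot: [180.0, -0.0, -144.3]
wrist_force: [-0.4, 0.0, -0.5]
opening: 0.0147
grasp_force: 58.6
58.58301043510437
```

```bash
python3 -m handwheel '[{"tx":0,"ty":0,"tz":0,"ax":0,"ay":0,"az":9,"jaw":-1},{"tx":0,"ty":0,"tz":0,"ax":0,"ay":0,"az":9,"jaw":-1},{"tx":0,"ty":0,"tz":0,"ax":0,"ay":0,"az":9,"jaw":-1},{"tx":0,"ty":0,"tz":0,"ax":0,"ay":0,"az":9,"jaw":-1},{"tx":0,"ty":0,"tz":0,"ax":0,"ay":0,"az":9,"jaw":-1},{"tx":0,"ty":0,"tz":0,"ax":0,"ay":0,"az":3.3,"jaw":-1},{"tx":0,"ty":0,"tz":0,"ax":0,"ay":0,"az":0,"jaw":-1},{"tx":0,"ty":0,"tz":0,"ax":0,"ay":0,"az":0,"jaw":-1},{"tx":0,"ty":0,"tz":0,"ax":0,"ay":0,"az":0,"jaw":-1},{"tx":0,"ty":0,"tz":0,"ax":0,"ay":0,"az":0,"jaw":-1}]'
python3 - <<'E'
from h import *
w=np.load("w4.npy",allow_pickle=True).item();c,p,Rm=w["c"],w["p"],w["R"]
def wpx(P):
    K=np.array(c["K"]);M=np.array(c["mount"]);q=Rm.T@(P-p);q=M[:3,:3].T@(q-M[:3,3]);t=np.arctan2(np.hypot(q[0],q[1]),q[2]);r=K[0,0]*t/np.hypot(q[0],q[1]);return K[:2,2]+r*q[:2]
th=np.radians(-12.7);e=np.array([np.cos(th),np.sin(th)]);n=np.array([-e[1],e[0]]);m=np.array([.561,-.0765])
g=cv2.cvtColor(c["color"],cv2.COLOR_RGB2GRAY).astype(np.float32);O=np.arange(-12,12,.5);X=[];Y=[]
for lat in range(-65,66,5):
    q=np.array([wpx(np.array([*(m+e*lat/1e3+n*o/1e3),.0445])) for o in O],np.float32)
    v=cv2.remap(g,q[None,:,0],q[None,:,1],cv2.INTER_LINEAR)[0];d=np.diff(cv2.GaussianBlur(v[None],(5,1),0)[0]);i=np.argmin(d);X.append(lat);Y.append(O[i]+.25)
print(list(zip(X,Y)));print(np.polyfit(X,Y,1)*[57.3,1])
t=np.array([*(m+.015*n),telemetry.get_obs()["ee_pos"][2]]);print("target",t,"rel",rel(t))
E
```

```text
time: 28.05
ee_pos: [0.4456, 0.3086, 0.1578]
tcp_rot: [-180.0, -0.0, 167.7]
wrist_force: [-0.3, -0.2, 0.2]
opening: 0.0146
grasp_force: 58.6
[(-65, np.float64(-5.25)), (-60, np.float64(-5.25)), (-55, np.float64(-5.25)), (-50, np.float64(-4.75)), (-45, np.float64(-5.25)), (-40, np.float64(-1.25)), (-35, np.float64(-1.25)), (-30, np.float64(-1.25)), (-25, np.float64(6.75)), (-20, np.float64(-4.25)), (-15, np.float64(-4.75)), (-10, np.float64(-1.25)), (-5, np.float64(-0.75)), (0, np.float64(-0.75)), (5, np.float64(-0.75)), (10, np.float64(-3.75)), (15, np.float64(-0.25)), (20, np.float64(-3.75)), (25, np.float64(-0.25)), (30, np.float64(0.25)), (35, np.float64(0.25)), (40, np.float64(-3.25)), (45, np.float64(-2.75)), (50, np.float64(-2.75)), (55, np.float64(-2.25)), (60, np.float64(-2.75)), (65, np.float64(-2.25))]
[ 0.86404762 -2.17592593]
target [ 0.56429769 -0.06186698  0.15778549] rel [-0.1948 -0.3367  0.    ]
```

```bash
python3 -m handwheel '[{"tx":-0.0278,"ty":-0.0482,"tz":0,"ax":0,"ay":0,"az":0,"jaw":-1},{"tx":-0.0278,"ty":-0.0482,"tz":0,"ax":0,"ay":0,"az":0,"jaw":-1},{"tx":-0.0278,"ty":-0.0482,"tz":0,"ax":0,"ay":0,"az":0,"jaw":-1},{"tx":-0.0278,"ty":-0.0482,"tz":0,"ax":0,"ay":0,"az":0,"jaw":-1},{"tx":-0.0278,"ty":-0.0482,"tz":0,"ax":0,"ay":0,"az":0,"jaw":-1},{"tx":-0.0278,"ty":-0.0482,"tz":0,"ax":0,"ay":0,"az":0,"jaw":-1},{"tx":-0.0281,"ty":-0.048,"tz":0,"ax":0,"ay":0,"az":0,"jaw":-1},{"tx":0,"ty":0,"tz":0.04,"ax":0,"ay":0,"az":0,"jaw":-1},{"tx":0,"ty":0,"tz":0.033,"ax":0,"ay":0,"az":0,"jaw":-1},{"tx":0,"ty":0,"tz":0,"ax":0,"ay":0,"az":0,"jaw":-1}]'
python3 - <<'E'
from h import *
p,Rm,o=pose();print(rel([.5642,-.0624,.053]),o["tcp_rot"],o["q"])
for nm in("scene","wrist"):
    c=optics.camera(nm);np.save(nm+"5.npy",dict(c=c,p=p,R=Rm),allow_pickle=True)
E
```

```text
time: 29.3
ee_pos: [0.5625, -0.0624, 0.0823]
tcp_rot: [-180.0, -0.3, 167.7]
wrist_force: [0.8, -0.5, -1.1]
opening: 0.0148
grasp_force: 58.8
[-0.0018  0.0004  0.0293] [-179.96994202   -0.2741886   167.69217895] [-6.32866782e+00  7.12446069e+00 -4.06200868e+00  7.90893586e+01
 -1.33327832e-03  5.97908452e+00]
```

```bash
python3 -m handwheel '[{"tx":-0.001,"ty":0.0004,"tz":0.006,"ax":0,"ay":0,"az":0,"jaw":-1},{"tx":0,"ty":0,"tz":0.006,"ax":0,"ay":0,"az":0,"jaw":-1},{"tx":0,"ty":0,"tz":0.004,"ax":0,"ay":0,"az":0,"jaw":-1},{"tx":0,"ty":0,"tz":0.003,"ax":0,"ay":0,"az":0,"jaw":-1},{"tx":0,"ty":0,"tz":0.003,"ax":0,"ay":0,"az":0,"jaw":-1},{"tx":0,"ty":0,"tz":0.002,"ax":0,"ay":0,"az":0,"jaw":-1},{"tx":0,"ty":0,"tz":0.002,"ax":0,"ay":0,"az":0,"jaw":-1},{"tx":0,"ty":0,"tz":0.001,"ax":0,"ay":0,"az":0,"jaw":-1},{"tx":0,"ty":0,"tz":0,"ax":0,"ay":0,"az":0,"jaw":-1},{"tx":0,"ty":0,"tz":0,"ax":0,"ay":0,"az":0,"jaw":-1}]'
```

```text
time: 30.65
ee_pos: [0.5653, -0.0622, 0.0579]
tcp_rot: [180.0, 0.0, 167.7]
wrist_force: [0.8, -0.3, -0.2]
opening: 0.0146
grasp_force: 58.8
```

```bash
python3 -m handwheel '[{"tx":0,"ty":0,"tz":0.001,"ax":0,"ay":0,"az":0,"jaw":-1},{"tx":0,"ty":0,"tz":0.001,"ax":0,"ay":0,"az":0,"jaw":-1},{"tx":0,"ty":0,"tz":0.001,"ax":0,"ay":0,"az":0,"jaw":-1},{"tx":0,"ty":0,"tz":0.001,"ax":0,"ay":0,"az":0,"jaw":-1},{"tx":0,"ty":0,"tz":0.001,"ax":0,"ay":0,"az":0,"jaw":-1},{"tx":0,"ty":0,"tz":0.0005,"ax":0,"ay":0,"az":0,"jaw":-1},{"tx":0,"ty":0,"tz":0,"ax":0,"ay":0,"az":0,"jaw":-1},{"tx":0,"ty":0,"tz":0,"ax":0,"ay":0,"az":0,"jaw":-1},{"tx":0,"ty":0,"tz":0,"ax":0,"ay":0,"az":0,"jaw":-1},{"tx":0,"ty":0,"tz":0,"ax":0,"ay":0,"az":0,"jaw":-1}]'
```

```text
time: 31.9
ee_pos: [0.5652, -0.0622, 0.0531]
tcp_rot: [-180.0, 0.0, 167.7]
wrist_force: [-2.9, 0.8, 7.2]
opening: 0.0148
grasp_force: 59.8
```

```bash
python3 -m handwheel '[{"tx":0,"ty":0,"tz":-0.0005,"ax":0,"ay":0,"az":0,"jaw":0},{"tx":0,"ty":0,"tz":0,"ax":0,"ay":0,"az":0,"jaw":0},{"tx":0,"ty":0,"tz":0,"ax":0,"ay":0,"az":0,"jaw":0},{"tx":0,"ty":0,"tz":0,"ax":0,"ay":0,"az":0,"jaw":0},{"tx":0,"ty":0,"tz":-0.02,"ax":0,"ay":0,"az":0,"jaw":0},{"tx":0,"ty":0,"tz":-0.04,"ax":0,"ay":0,"az":0,"jaw":0},{"tx":0,"ty":0,"tz":-0.05,"ax":0,"ay":0,"az":0,"jaw":0},{"tx":0,"ty":0.04,"tz":-0.04,"ax":0,"ay":0,"az":0,"jaw":0},{"tx":0,"ty":0.05,"tz":0,"ax":0,"ay":0,"az":0,"jaw":0},{"tx":0.05,"ty":0,"tz":0,"ax":0,"ay":0,"az":0,"jaw":0}]'
python3 -m handwheel '[{"tx":0.03,"ty":0.05,"tz":0,"ax":0,"ay":0,"az":0,"jaw":0},{"tx":0.03,"ty":0.05,"tz":0,"ax":0,"ay":0,"az":0,"jaw":0},{"tx":0.03,"ty":0.05,"tz":0,"ax":0,"ay":0,"az":0,"jaw":0},{"tx":0.02,"ty":0.05,"tz":0,"ax":0,"ay":0,"az":0,"jaw":0},{"tx":0,"ty":0.05,"tz":0,"ax":0,"ay":0,"az":0,"jaw":0},{"tx":0,"ty":0.05,"tz":0,"ax":0,"ay":0,"az":0,"jaw":0},{"tx":0,"ty":0,"tz":0,"ax":0,"ay":0,"az":0,"jaw":0},{"tx":0,"ty":0,"tz":0,"ax":0,"ay":0,"az":0,"jaw":0},{"tx":0,"ty":0,"tz":0,"ax":0,"ay":0,"az":0,"jaw":0},{"tx":0,"ty":0,"tz":0,"ax":0,"ay":0,"az":0,"jaw":0}]'
python3 - <<'E'
from h import *
b=optics.camera("top");im=b["color"]
m=(lambda h:((h[...,1]<130)&(h[...,1]>50)&(h[...,2]>120)&(h[...,0]>12)&(h[...,0]<28)).astype(np.uint8))(cv2.cvtColor(im,cv2.COLOR_RGB2HSV))
m[:140]=0;m[240:]=0;m[:,:310]=0;m[:,420:]=0
n,l,s,ce=cv2.connectedComponentsWithStats(m)
for i in range(1,n):
    if s[i,4]>8:
        r=cv2.minAreaRect(np.argwhere(l==i)[:,::-1].astype(np.float32));print(s[i],r,onz(b,*r[0],.04))
th=np.radians(-12.3);e=np.array([np.cos(th),np.sin(th)]);nn=np.array([-e[1],e[0]]);M=np.array([.561,-.0765])+nn*.0145
for k in(-1,1):print("expected end",px(b,[*(M+k*.095*e),.04]))
print("mid",px(b,[*M,.072]))
E
```

```text
time: 33.15
ee_pos: [0.5371, 0.0387, 0.1999]
tcp_rot: [-180.0, -0.2, 167.8]
wrist_force: [-0.9, 0.5, -0.4]
opening: 0.043
grasp_force: 0.0
time: 34.4
ee_pos: [0.4921, 0.352, 0.2033]
tcp_rot: [180.0, 0.0, 167.6]
wrist_force: [0.3, 0.4, 0.5]
opening: 0.043
grasp_force: 0.0
[ 310  140  110  100 3452] ((364.5, 189.5), (99.0, 109.0), 90.0) [ 0.54199081 -0.11642664  0.04      ]
[332 140   4   6   9] ((334.2500305175781, 142.75), (4.743415832519531, 3.1622774600982666), 71.56504821777344) [ 0.66503548 -0.03708453  0.04      ]
[337 140   4   4  11] ((338.5, 141.5), (3.0, 3.0), 90.0) [ 0.66853928 -0.04830013  0.04      ]
[357 140   8   3  14] ((360.5, 141.0), (2.0, 7.0), 90.0) [ 0.67065575 -0.10631884  0.04      ]
[365 140  11   6  18] ((369.9655456542969, 141.91380310058594), (3.5282115936279297, 10.770329475402832), 68.19859313964844) [ 0.66854081 -0.13122985  0.04      ]
[372 141  10   8  30] ((376.2500305175781, 143.25001525878906), (7.77817440032959, 7.0710673332214355), 45.0) [ 0.66518577 -0.1477398   0.04      ]
[377 140  43  56 750] ((398.0, 167.5), (55.0, 42.0), 90.0) [ 0.60142575 -0.20423682  0.04      ]
[386 140   5   4  11] ((388.0, 141.5), (3.0, 4.0), 90.0) [ 0.67028359 -0.17864297  0.04      ]
[351 221   8   3  14] ((354.5, 222.0), (7.0, 2.0), 0.0) [ 0.45650656 -0.09019303  0.04      ]
expected end [336.00584414 216.01101175]
expected end [351.49374518 146.0129861 ]
mid [346.70492531 179.60339566]
```

The colour mask was too loose. I'll use the change from the first top picture instead, where the bar is brighter than what lay there before.

```bash
python3 - <<'E'
from h import *
b=optics.camera("top");a=np.load("top.npy",allow_pickle=True).item()["color"]
d=b["color"].astype(int)[...,2]-a.astype(int)[...,2];d=cv2.GaussianBlur(d.astype(np.float32),(3,3),0)
m=(d>14).astype(np.uint8);m[:140]=0;m[225:]=0;m[:,:325]=0;m[:,362:]=0
n,l,s,ce=cv2.connectedComponentsWithStats(m)
pts=[]
for i in range(1,n):
    if s[i,4]>25:
        q=np.argwhere(l==i)[:,::-1].astype(np.float32);pts.append(q);print(s[i],cv2.minAreaRect(q))
q=np.vstack(pts);r=cv2.minAreaRect(q);print(r,onz(b,*r[0],.04));bx=cv2.boxPoints(r);print(bx.round(1))
B=np.array([onz(b,*v,.04) for v in bx]);print(B.round(4))
c=np.load("scene.npy",allow_pickle=True).item()
E
```

```text
[344 147  11  26 173] ((348.69232177734375, 159.03846740722656), (7.648529052734375, 25.691213607788086), 11.309932708740234)
[343 174   7  14  73] ((345.7647399902344, 180.44119262695312), (5.093247413635254, 14.067066192626953), 14.03624439239502)
((347.25750732421875, 166.7610626220703), (7.667203903198242, 41.35757827758789), 10.885526657104492) [ 0.60142401 -0.07140094  0.04      ]
[[339.6 186.3]
 [347.4 145.7]
 [354.9 147.2]
 [347.1 187.8]]
[[ 0.5493 -0.0513  0.04  ]
 [ 0.6575 -0.0718  0.04  ]
 [ 0.6539 -0.0916  0.04  ]
 [ 0.5458 -0.071   0.04  ]]
```

The bar's far half lies on the expected line: (348.7,159) against (348.6,159), ending at row 146 as expected. Its grip is within a pixel of prediction. The landing height of 53.1 mm also matches the 24 mm seat plus the 29.1 mm grasp height. Handing in.

```bash
python3 -c "
from workcell import workorder
print(workorder.job_done())"
```

```text
the job is handed in; nothing more can be done
None
```

The job is handed in at about 34 s of the 64 s, with no verdict returned: by my measurements the drawer is home with its tongue facing out, the keeper bar lies released on both brackets with its grip uppermost (only its far half and grip could be checked in the last picture), and the arm never went near the pivot rod, awl or decking clip.

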